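Meter a few glass swatch stones from their bin into the dish

TASK

Pick up the small mint bin of glass swatch stones, hold its pouring lip over the white dish on the top tier, and tip it just until the first stone slides into the dish. Hold it still at that angle while they slide, easing it a little further only if they stop, until three, four or five of the nine stones are in the dish; then level the bin and set it down upright on the aluminium tray with the rest still in it. Do not spill a stone or touch one with the gripper, do not let the bin fall, and leave the dish, bottle, glass file and cuticle pusher where they are.

Things in the scene. Friction and masses are not known exactly. Their poses are not given: they have to be found in the camera images.
- tray: fixed rectangular aluminium tray, 320 (its x) x 450 (its y) x 15 high, floor 3 thick, on the granite sill (z = 0); origin under its centre, z up. The stack of tiers stands on one half and the stone bin on the other (which is which changes)
- stack_top (a point): fixed stack of three pale mint plastic tiers, 166 (its x) x 206 (its y), standing on the tray floor; this point is the centre of the top tier's floor, 71 above the tray floor; the top tier's rim stands 18 above this point. z up
- dish_mid (a point): white ceramic dish, loose, about 160 g, standing in one half of the top tier: round bowl 96 across the rim, 30 high, inner floor 5 above its underside; this point is on its axis 12 above its underside (so 18 below the rim). z up
- bottle_mid (a point): closed amber glass bottle with a black cap, loose, 32 across, 72 high, upright in the other half of the top tier; point at its centre. z up
- file_mid (a point): glass nail file, loose, 12 x 135 x 4, lying along its y across the +x side of the top tier; point at its centre
- pusher_mid (a point): steel cuticle pusher, loose, 131 long (its y), 7 to 9 thick, lying beside the file in the top tier; point at its centre
- bin_mid (a point): loose pale mint stone bin, about 90 g empty, 190 g full: open-topped trough 150 long (its x) x 52 wide (its y) x 38 high, walls and floor 3; point at its centre, 19 above its underside; z up, +x towards the closed rear. Grasp from above across its parallel side walls (full height from 30 behind the lip to the rear). Starts with the lip roughly towards the robot
- bin_lip (a point): middle of the upper edge of the bin's pouring lip at its open -x end: 75 from bin_mid along the bin, 9.3 above the underside. The last 15 of floor turns up to it at 23 degrees; side walls taper to 14 above it. Smooth (friction about 0.2): tipped lip down, the first stone goes at about 13 to 25 degrees, the next ones one or two at a time, mostly for a few degrees more
- stone1_mid (a point): loose coloured glass swatch stone 1 of 9: flat-backed dome 26 across, 11 high, about 11 g; point at its centre. All nine start in the bin
- stone2_mid (a point): loose coloured glass swatch stone 2 of 9: flat-backed dome 26 across, 11 high, about 11 g; point at its centre. All nine start in the bin
- stone3_mid (a point): loose coloured glass swatch stone 3 of 9: flat-backed dome 26 across, 11 high, about 11 g; point at its centre. All nine start in the bin
- stone4_mid (a point): loose coloured glass swatch stone 4 of 9: flat-backed dome 26 across, 11 high, about 11 g; point at its centre. All nine start in the bin
- stone5_mid (a point): loose coloured glass swatch stone 5 of 9: flat-backed dome 26 across, 11 high, about 11 g; point at its centre. All nine start in the bin
- stone6_mid (a point): loose coloured glass swatch stone 6 of 9: flat-backed dome 26 across, 11 high, about 11 g; point at its centre. All nine start in the bin
- stone7_mid (a point): loose coloured glass swatch stone 7 of 9: flat-backed dome 26 across, 11 high, about 11 g; point at its centre. All nine start in the bin
- stone8_mid (a point): loose coloured glass swatch stone 8 of 9: flat-backed dome 26 across, 11 high, about 11 g; point at its centre. All nine start in the bin
- stone9_mid (a point): loose coloured glass swatch stone 9 of 9: flat-backed dome 26 across, 11 high, about 11 g; point at its centre. All nine start in the bin

How it is judged:
On the way, in this order (a step that is already met when the one before it is completed fails the run):
1. the bin is held tipped with its lip over the dish while no stone has yet left for the dish (angle between bin_mid's own z axis and vertical above 0.12 rad and horizontal distance between bin_lip and dish_mid below 0.055 m and distance between each of stone1_mid, stone2_mid, stone3_mid, stone4_mid, stone5_mid, stone6_mid, stone7_mid, stone8_mid, stone9_mid and dish_mid above 0.042 m and z of bin_mid in the frame of tray above 0.05 m), for 0.1 s.
2. the bin is held (all but) still at its tilt as the first stone or stones slide off past the lip (angle between bin_mid's own z axis and vertical above 0.12 rad and angular speed of bin below 0.25 rad/s and x of any of stone1_mid, stone2_mid, stone3_mid, stone4_mid, stone5_mid, stone6_mid, stone7_mid, stone8_mid, stone9_mid in the frame of bin_mid below -0.082 m), for 0.1 s.
At the end, for the whole second after the job is handed in: Three to five stones lie in the dish (within 42 mm of dish_mid), all others in the bin; the bin is let go, at rest, upright (0.08 rad), its underside on the tray floor (4 mm); dish and bottle upright; dish, bottle, file and pusher within 20 mm of their starts ((distance between stone1_mid and dish_mid below 0.042 m or (x of stone1_mid in the frame of bin_mid between -0.078 and 0.075 m and y of stone1_mid in the frame of bin_mid between -0.026 and 0.026 m and z of stone1_mid in the frame of bin_mid between -0.017 and 0.035 m)) and (distance between stone2_mid and dish_mid below 0.042 m or (x of stone2_mid in the frame of bin_mid between -0.078 and 0.075 m and y of stone2_mid in the frame of bin_mid between -0.026 and 0.026 m and z of stone2_mid in the frame of bin_mid between -0.017 and 0.035 m)) and (distance between stone3_mid and dish_mid below 0.042 m or (x of stone3_mid in the frame of bin_mid between -0.078 and 0.075 m and y of stone3_mid in the frame of bin_mid between -0.026 and 0.026 m and z of stone3_mid in the frame of bin_mid between -0.017 and 0.035 m)) and (distance between stone4_mid and dish_mid below 0.042 m or (x of stone4_mid in the frame of bin_mid between -0.078 and 0.075 m and y of stone4_mid in the frame of bin_mid between -0.026 and 0.026 m and z of stone4_mid in the frame of bin_mid between -0.017 and 0.035 m)) and (distance between stone5_mid and dish_mid below 0.042 m or (x of stone5_mid in the frame of bin_mid between -0.078 and 0.075 m and y of stone5_mid in the frame of bin_mid between -0.026 and 0.026 m and z of stone5_mid in the frame of bin_mid between -0.017 and 0.035 m)) and (distance between stone6_mid and dish_mid below 0.042 m or (x of stone6_mid in the frame of bin_mid between -0.078 and 0.075 m and y of stone6_mid in the frame of bin_mid between -0.026 and 0.026 m and z of stone6_mid in the frame of bin_mid between -0.017 and 0.035 m)) and (distance between stone7_mid and dish_mid below 0.042 m or (x of stone7_mid in the frame of bin_mid between -0.078 and 0.075 m and y of stone7_mid in the frame of bin_mid between -0.026 and 0.026 m and z of stone7_mid in the frame of bin_mid between -0.017 and 0.035 m)) and (distance between stone8_mid and dish_mid below 0.042 m or (x of stone8_mid in the frame of bin_mid between -0.078 and 0.075 m and y of stone8_mid in the frame of bin_mid between -0.026 and 0.026 m and z of stone8_mid in the frame of bin_mid between -0.017 and 0.035 m)) and (distance between stone9_mid and dish_mid below 0.042 m or (x of stone9_mid in the frame of bin_mid between -0.078 and 0.075 m and y of stone9_mid in the frame of bin_mid between -0.026 and 0.026 m and z of stone9_mid in the frame of bin_mid between -0.017 and 0.035 m)) and ((distance between each of stone5_mid, stone6_mid, stone7_mid and dish_mid below 0.042 m or distance between each of stone5_mid, stone6_mid, stone8_mid and dish_mid below 0.042 m or distance between each of stone5_mid, stone6_mid, stone9_mid and dish_mid below 0.042 m or distance between each of stone5_mid, stone7_mid, stone8_mid and dish_mid below 0.042 m or distance between each of stone5_mid, stone7_mid, stone9_mid and dish_mid below 0.042 m or distance between each of stone5_mid, stone8_mid, stone9_mid and dish_mid below 0.042 m or distance between each of stone6_mid, stone7_mid, stone8_mid and dish_mid below 0.042 m or distance between each of stone6_mid, stone7_mid, stone9_mid and dish_mid below 0.042 m or distance between each of stone6_mid, stone8_mid, stone9_mid and dish_mid below 0.042 m or distance between each of stone7_mid, stone8_mid, stone9_mid and dish_mid below 0.042 m) or (distance between any of stone1_mid, stone2_mid, stone3_mid, stone4_mid and dish_mid below 0.042 m and (distance between each of stone5_mid, stone6_mid and dish_mid below 0.042 m or distance between each of stone5_mid, stone7_mid and dish_mid below 0.042 m or distance between each of stone5_mid, stone8_mid and dish_mid below 0.042 m or distance between each of stone5_mid, stone9_mid and dish_mid below 0.042 m or distance between each of stone6_mid, stone7_mid and dish_mid below 0.042 m or distance between each of stone6_mid, stone8_mid and dish_mid below 0.042 m or distance between each of stone6_mid, stone9_mid and dish_mid below 0.042 m or distance between each of stone7_mid, stone8_mid and dish_mid below 0.042 m or distance between each of stone7_mid, stone9_mid and dish_mid below 0.042 m or distance between each of stone8_mid, stone9_mid and dish_mid below 0.042 m)) or ((distance between each of stone1_mid, stone2_mid and dish_mid below 0.042 m or distance between each of stone1_mid, stone3_mid and dish_mid below 0.042 m or distance between each of stone1_mid, stone4_mid and dish_mid below 0.042 m or distance between each of stone2_mid, stone3_mid and dish_mid below 0.042 m or distance between each of stone2_mid, stone4_mid and dish_mid below 0.042 m or distance between each of stone3_mid, stone4_mid and dish_mid below 0.042 m) and distance between any of stone5_mid, stone6_mid, stone7_mid, stone8_mid, stone9_mid and dish_mid below 0.042 m) or (distance between each of stone1_mid, stone2_mid, stone3_mid and dish_mid below 0.042 m or distance between each of stone1_mid, stone2_mid, stone4_mid and dish_mid below 0.042 m or distance between each of stone1_mid, stone3_mid, stone4_mid and dish_mid below 0.042 m or distance between each of stone2_mid, stone3_mid, stone4_mid and dish_mid below 0.042 m)) and ((distance between each of stone5_mid, stone6_mid, stone7_mid, stone8_mid and dish_mid above 0.042 m or distance between each of stone5_mid, stone6_mid, stone7_mid, stone9_mid and dish_mid above 0.042 m or distance between each of stone5_mid, stone6_mid, stone8_mid, stone9_mid and dish_mid above 0.042 m or distance between each of stone5_mid, stone7_mid, stone8_mid, stone9_mid and dish_mid above 0.042 m or distance between each of stone6_mid, stone7_mid, stone8_mid, stone9_mid and dish_mid above 0.042 m) or (distance between any of stone1_mid, stone2_mid, stone3_mid, stone4_mid and dish_mid above 0.042 m and (distance between each of stone5_mid, stone6_mid, stone7_mid and dish_mid above 0.042 m or distance between each of stone5_mid, stone6_mid, stone8_mid and dish_mid above 0.042 m or distance between each of stone5_mid, stone6_mid, stone9_mid and dish_mid above 0.042 m or distance between each of stone5_mid, stone7_mid, stone8_mid and dish_mid above 0.042 m or distance between each of stone5_mid, stone7_mid, stone9_mid and dish_mid above 0.042 m or distance between each of stone5_mid, stone8_mid, stone9_mid and dish_mid above 0.042 m or distance between each of stone6_mid, stone7_mid, stone8_mid and dish_mid above 0.042 m or distance between each of stone6_mid, stone7_mid, stone9_mid and dish_mid above 0.042 m or distance between each of stone6_mid, stone8_mid, stone9_mid and dish_mid above 0.042 m or distance between each of stone7_mid, stone8_mid, stone9_mid and dish_mid above 0.042 m)) or ((distance between each of stone1_mid, stone2_mid and dish_mid above 0.042 m or distance between each of stone1_mid, stone3_mid and dish_mid above 0.042 m or distance between each of stone1_mid, stone4_mid and dish_mid above 0.042 m or distance between each of stone2_mid, stone3_mid and dish_mid above 0.042 m or distance between each of stone2_mid, stone4_mid and dish_mid above 0.042 m or distance between each of stone3_mid, stone4_mid and dish_mid above 0.042 m) and (distance between each of stone5_mid, stone6_mid and dish_mid above 0.042 m or distance between each of stone5_mid, stone7_mid and dish_mid above 0.042 m or distance between each of stone5_mid, stone8_mid and dish_mid above 0.042 m or distance between each of stone5_mid, stone9_mid and dish_mid above 0.042 m or distance between each of stone6_mid, stone7_mid and dish_mid above 0.042 m or distance between each of stone6_mid, stone8_mid and dish_mid above 0.042 m or distance between each of stone6_mid, stone9_mid and dish_mid above 0.042 m or distance between each of stone7_mid, stone8_mid and dish_mid above 0.042 m or distance between each of stone7_mid, stone9_mid and dish_mid above 0.042 m or distance between each of stone8_mid, stone9_mid and dish_mid above 0.042 m)) or ((distance between each of stone1_mid, stone2_mid, stone3_mid and dish_mid above 0.042 m or distance between each of stone1_mid, stone2_mid, stone4_mid and dish_mid above 0.042 m or distance between each of stone1_mid, stone3_mid, stone4_mid and dish_mid above 0.042 m or distance between each of stone2_mid, stone3_mid, stone4_mid and dish_mid above 0.042 m) and distance between any of stone5_mid, stone6_mid, stone7_mid, stone8_mid, stone9_mid and dish_mid above 0.042 m) or distance between each of stone1_mid, stone2_mid, stone3_mid, stone4_mid and dish_mid above 0.042 m) and z of bin_mid in the frame of tray between 0.018 and 0.026 m and angle between bin_mid's own z axis and vertical below 0.08 rad and linear speed of bin below 0.02 m/s and x of bin_mid in the frame of tray between -0.15 and 0.15 m and y of bin_mid in the frame of tray between -0.215 and 0.215 m and angle between each of dish_mid, bottle_mid's own z axis and vertical below 0.1 rad and distance of each of dish_mid, bottle_mid, file_mid, pusher_mid from where it was at the start of the episode below 0.02 m); the robot touches nothing.
It fails at once if the gripper's fingers touch a stone (over 0.5 N): the stones are tipped out, not picked (contact force between any of stone1, stone2, stone3, stone4, stone5, stone6, stone7, stone8, stone9 and the fingers above 0.5 N).
It fails at once if the bin is let fall: loose from the fingers, more than 20 mm above the tray floor and moving faster than 0.3 m/s (contact force between bin and the fingers below 0.05 N and z of bin_mid in the frame of tray above 0.042 m and linear speed of bin above 0.3 m/s).
It fails at once if the dish, bottle, file or pusher is knocked more than 30 mm from its place, or the bottle is tipped over (distance of any of dish_mid, bottle_mid, file_mid, pusher_mid from where it was at the start of the episode above 0.03 m or angle between bottle_mid's own z axis and vertical above 0.4 rad).
It also fails if it takes over 72 s, if anything falls off the work surface, if the arm or the gripper's body presses on something with over 40 N, if the wrist force passes 120 N, or if a joint passes its speed limit or range.

ROBOT

A 7-joint arm with a two-finger parallel gripper is mounted at the origin on the work surface. World frame = base frame: x ahead of the robot, y to its left, z up, the work surface at z = 0. Lengths are in m, angles in rad, forces in N, time in s.
With the tool pointing down it reaches from about 0.4 to 0.875 m from the base axis. Payload 19.3 kg.
Tool frame: the origin (TCP) lies on the centre line of the jaws, within the pads' length; the fingertips stand 14 mm ahead of it and the grasp point (between the pads) lies 5 mm behind it; x points along the fingers, y is the direction in which the jaws open and shut, and the axes are right-handed (so a half turn about x gives the same grasp; the last joint's range is limited). The gripper opens to 85 mm and grips with 20 to 120 N. Pads are 22 mm wide; open, the fingers measure 114 mm over their backs; the gripper's body (76 mm by 85 mm) begins 54 mm behind the grasp point. The pads swing forward as they close: fully open they stand 13 mm farther back than shut.
Start: joints at [-0.07, 0.521, -0.036, 1.599, 0.021, 1.021, -0.113], TCP at [0.625, -0, 0.209] pointing down, gripper open.
Joint ranges: [-2.91, 2.91], [-0.3, 2.13], [-1.5, 1.42], [0.17, 2.43], [-1.26, 4.41], [0.16, 1.93], [-2.52, 2.52]. Speed limits (rad/s): [1.89, 1.89, 2.39, 2.39, 3.01, 3.01, 3.01].

INTERFACE

Orientations are given as [roll, pitch, yaw] about the fixed x, y, z axes, in that order (R = Rz(yaw) Ry(pitch) Rx(roll)).
In Python, from workcell import monitor, optics, bot gives the robot as it stands.
- The arm moves only by the tool arm_command, never from a script. Its arguments are lists of equal length, an entry for each row: "delta_pos": the shift along the tool's x, y, z as a fraction of full scale, a list of three; "rotation": the turn, a rotation vector about the tool's x, y, z as a fraction of full scale, a list of three. In form: {"delta_pos": [[dx, dy, dz], ...], "rotation": [[wx, wy, wz], ...]}. A call has 1 to 10 rows; each row shifts and turns the pose as measured when the row begins, along the tool's axes as they then stand; what a row does not reach is not made up. Full scale, the value 1, is 30 mm for a shift and 6 degrees for a turn. A row lasts 1/10 s, in which the tool goes at most 50 mm and 8.59 degrees, less where a joint would pass 70% of its speed; a pose out of reach is approached as far as the arm can. A call with a number of a shift or a turn outside -1 to 1 is refused whole. A call with a gripper value outside its range is refused whole. "gripper" is the closure, from -1 (fully open) to 1 (shut), so that 0 is half open, set as the call begins (left out, the last holds). The fingers move at their own pace and stop on an object; "grip_force" is the grip in N (left out, the last holds). Time passes only in rows, so rows that do not move let the fingers close. It gives the time, the measured TCP pose, the force and the opening at its end, in the units of the state.
- monitor.observe(): the state, without advancing time (a new reading comes with each control period).
- optics.grab_frame(name): name is "scene" or "side" or "wrist"; returns the picture (400x640x3 uint8, red, green, blue); there is no depth.
- optics.camera_params(name): a dict with "fx", "fy", "cx", "cy" (pixels), "origin" and "rotation" of the camera in the world. Camera axes: x right, y down, z forward; pixel columns grow to the right and rows downward; lengths in m; the calibration is good to about 2 mm. The wrist camera is an equidistant fisheye: a pixel r from the principal point sees the ray r / f radians off the axis. A picture is of the moment at which its call begins: read the wrist's pose just before it. camera_params takes no time and is no camera call; for the wrist camera it gives the pose at the moment of the call.
- bot.job_done(): hands the job in, once; it reports no verdict.
The state is a dict: "clock": time; "qpos": joint angles; "qd": joint speeds; "joint_efforts": joint torques, N m; "position": TCP position; "tool_rot": TCP orientation; "force": force on the tool from outside, world axes, zero at the start; "moment": the same for the moment, N m; "grip_width": finger opening in m.
Only numpy, scipy, OpenCV 4.12 (cv2) and the standard library are available. Lean on these libraries where they do the work, as an engineer would, in place of code of your own. Each camera call takes 0.05 s, during which the arm holds its last target. There are 200 camera calls.

## Working session

There is one attempt and no reset: what is moved stays moved. The work goes in short steps, Python scripts to look and compute and a tool call to move; the robot and the scene stay as the last step left them, time stands still between calls to the robot, and variables do not carry over. Pictures are saved under pics/ and viewed, about 8 in all and at most 12, crops included, and the job is handed in when it is done.

Besides the shell and the picture viewer there is one more tool, called after "Call:" by a JSON object that holds its "op" and its "data", one argument or row to a line. arm_command: Moves the arm, as the interface text tells. Its arguments: {"type":"object","properties":{"delta_pos":{"type":"array","items":{"type":"array","items":{"type":"number"}}},"rotation":{"type":"array","items":{"type":"array","items":{"type":"number"}}},"gripper":{"type":"number"},"grip_force":{"type":"number"}},"required":["delta_pos","rotation"]}

```bash
mkdir -p pics; cat > h.py <<'E'
import numpy as np, cv2
from workcell import monitor, optics, bot
def grab(n,name):
    p=optics.camera_params(n); im=optics.grab_frame(n); cv2.imwrite(f'pics/{name}.png',im[:,:,::-1]); return im,p
def ray(p,u,v,n):
    x=(u-p['cx'])/p['fx'];y=(v-p['cy'])/p['fy']
    if n=='wrist':
        r=np.hypot(x,y); d=np.array([x/r*np.sin(r),y/r*np.sin(r),np.cos(r)]) if r>1e-9 else np.array([0,0,1.])
    else: d=np.array([x,y,1.])
    R=np.array(p['rotation']); R=R if R.shape==(3,3) else None
    return np.array(p['origin']),R@d
def onz(p,u,v,z,n):
    o,d=ray(p,u,v,n); return o+d*(z-o[2])/d[2]
E
python3 - <<'E'
from h import *
s=monitor.observe(); print(s)
ims=[]
for n in('scene','side','wrist'):
    im,p=grab(n,n+'0'); print(n,p); ims.append(im)
E
```

```text
{'clock': 0.0, 'qpos': array([-0.07018054,  0.52201836, -0.03634176,  1.59998324,  0.0211855 ,
        1.02110616, -0.11280721]), 'qd': array([ 0.00065573,  0.0014451 ,  0.00108176,  0.00045861,  0.00025518,
       -0.00058084,  0.00117558]), 'joint_efforts': array([-4.24098413e-03, -9.27110124e+01,  1.97758444e+00, -3.69928443e+01,
        1.76317629e-02,  8.19846697e-03, -6.58496788e-05]), 'position': array([ 6.24644282e-01, -3.75016257e-05,  2.08331741e-01]), 'tool_rot': array([-1.51675514,  1.56966553, -3.08758368]), 'force': array([-0.51254136, -0.03069797,  0.5723739 ]), 'moment': array([ 0.04322931, -0.0223029 , -0.02724639]), 'grip_width': 0.08494934789618354}
scene {'fx': 485.85663441046677, 'fy': 485.85663441046677, 'cx': 328.24479842493133, 'cy': 203.5976890083287, 'origin': array([0.93270192, 0.1092904 , 0.78057549]), 'rotation': array([-2.59998987,  0.00658505,  1.8195753 ])}
side {'fx': 419.7311294549694, 'fy': 419.7311294549694, 'cx': 320.12440559175076, 'cy': 201.4168655219356, 'origin': array([ 0.19468932, -0.36342085,  0.52660014]), 'rotation': array([-2.25514158,  0.00522198, -0.75413614])}
wrist {'fx': 309.70691628693146, 'fy': 309.70691628693146, 'cx': 322.44715215462816, 'cy': 201.52099826672443, 'origin': array([0.62544675, 0.07352031, 0.37396147]), 'rotation': array([ 2.85045886e+00,  1.89434388e-04, -6.22327695e-04])}
```

```bash
sed -i "s/R=np.array(p\['rotation'\]); R=.*/R=Rot.from_euler('xyz',p['rotation']).as_matrix()/; 1a from scipy.spatial.transform import Rotation as Rot" h.py
python3 - <<'E'
import cv2,numpy as np
a,b,c=[cv2.imread(f'pics/{n}0.png') for n in('scene','side','wrist')]
cv2.imwrite('pics/c0.png',np.vstack([np.hstack([cv2.resize(a,(400,250)),cv2.resize(c,(400,250))]),cv2.resize(b,(800,500))[:350]]))
E
```

```text
(no output)
```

View pics/scene0.png

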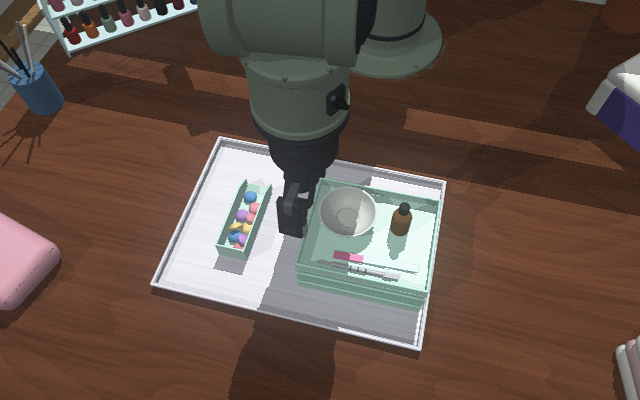

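View pics/side0.png

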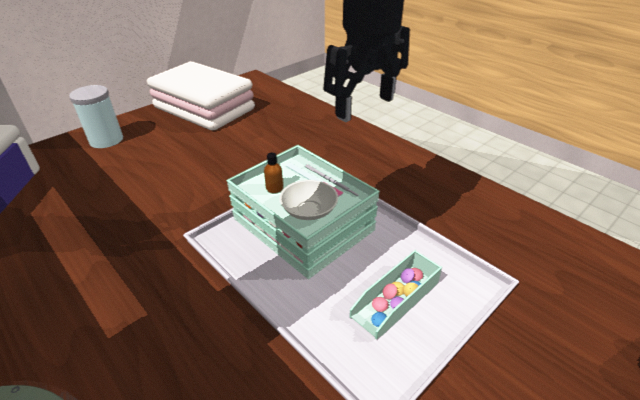

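View pics/wrist0.png

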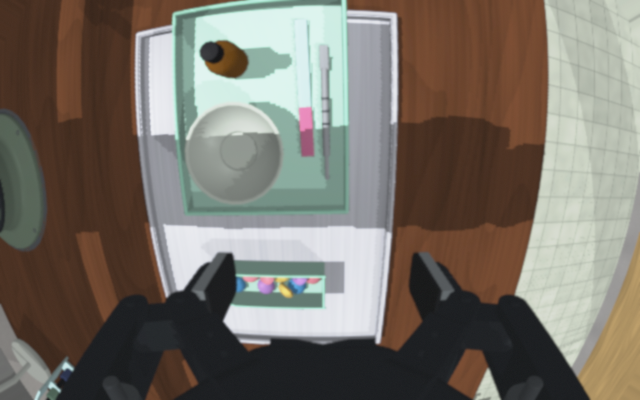

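The scene picture shows the bin around (245,220), the dish around (348,212) and the bottle at (402,220). In the wrist picture, the dish is a circle centred near (234,153) and the bin spans about (235–325, 260–308). Next I'll measure them.

```bash
python3 - <<'E'
from h import *
s=monitor.observe(); print(Rot.from_euler('xyz',s['tool_rot']).as_matrix().round(3))
P={'scene':optics.camera_params('scene'),'side':optics.camera_params('side')}
P['wrist']={'fx':309.707,'fy':309.707,'cx':322.447,'cy':201.521,'origin':[0.62544675,0.07352031,0.37396147],'rotation':[2.85045886,1.894e-4,-6.22e-4]}
for n in P:
    im=cv2.imread(f'pics/{n}0.png'); hsv=cv2.cvtColor(im,cv2.COLOR_BGR2HSV)
    # dish: low saturation blob near the dish
    box={'scene':(310,180,385,245),'side':(272,172,350,225),'wrist':(175,90,295,215)}[n]
    m=np.zeros(im.shape[:2],np.uint8); x0,y0,x1,y1=box
    m[y0:y1,x0:x1]=(hsv[y0:y1,x0:x1,1]<28)*255
    m=cv2.morphologyEx(m,cv2.MORPH_OPEN,np.ones((5,5)))
    c=max(cv2.findContours(m,0,1)[0],key=cv2.contourArea); c=cv2.convexHull(c)[:,0]
    W=np.array([onz(P[n],u,v,.104,n)[:2] for u,v in c])
    (cx,cy),r=cv2.minEnclosingCircle(W.astype(np.float32)); print(n,'dish',cx,cy,r, c.min(0),c.max(0))
    print(cv2.fitEllipse(W.astype(np.float32)))
    if n!='wrist':
        box={'scene':(210,170,282,275),'side':(340,245,450,345)}[n]; x0,y0,x1,y1=box
        m=np.zeros(im.shape[:2],np.uint8); h=hsv[y0:y1,x0:x1]
        m[y0:y1,x0:x1]=(h[...,1]>35)*255
        m=cv2.morphologyEx(m,cv2.MORPH_CLOSE,np.ones((5,5)))
        c=max(cv2.findContours(m,0,1)[0],key=cv2.contourArea); c=cv2.convexHull(c)
        q=cv2.approxPolyDP(c,3,True)[:,0]
        for u,v in q: print(' bin',n,u,v,onz(P[n],u,v,.041,n)[:2].round(4),onz(P[n],u,v,.003,n)[:2].round(4))
a=cv2.imread('pics/scene0.png')[170:280,205:285]; b=cv2.imread('pics/side0.png')[240:350,335:455]
cv2.imwrite('pics/c1.png',np.hstack([cv2.resize(a,None,fx=4,fy=4,interpolation=2),cv2.resize(b,None,fx=4,fy=4,interpolation=2)]))
E
```

```text
[[-0.001  1.    -0.   ]
 [-0.    -0.    -1.   ]
 [-1.    -0.001  0.   ]]
scene dish 0.5534061193466187 0.052609458565711975 0.06459558010101318 [319 186] [384 244]
((0.5489722490310669, 0.05288372561335564), (0.09825941175222397, 0.1306786984205246), 160.9261474609375)
 bin scene 270 184 [ 0.488  -0.1182] [ 0.4651 -0.1299]
 bin scene 269 198 [ 0.517  -0.1108] [ 0.4957 -0.1221]
 bin scene 246 260 [ 0.6419 -0.1107] [ 0.6269 -0.122 ]
 bin scene 220 254 [ 0.6421 -0.1566] [ 0.6271 -0.1703]
 bin scene 216 241 [ 0.6209 -0.1719] [ 0.6049 -0.1864]
 bin scene 245 179 [ 0.4886 -0.1661] [ 0.4658 -0.1803]
side dish 0.540930449962616 0.04773981124162674 0.06382016092538834 [272 172] [337 219]
((0.5380260348320007, 0.04712950810790062), (0.10930634289979935, 0.12861236929893494), 143.30104064941406)
 bin side 415 251 [ 0.6243 -0.1235] [ 0.658  -0.1047]
 bin side 440 268 [ 0.6229 -0.1716] [ 0.6564 -0.1566]
 bin side 437 282 [ 0.5965 -0.1844] [ 0.6279 -0.1704]
 bin side 376 338 [ 0.4599 -0.1841] [ 0.4806 -0.1701]
 bin side 350 317 [ 0.4587 -0.1383] [ 0.4794 -0.1207]
 bin side 350 310 [ 0.4671 -0.1304] [ 0.4884 -0.1121]
 bin side 369 288 [ 0.5152 -0.1228] [ 0.5402 -0.1039]
wrist dish 0.5435208678245544 0.03904122859239578 0.048707254230976105 [185 101] [282 203]
((0.5430087447166443, 0.038251571357250214), (0.09427888691425323, 0.09603937715291977), 18.70146369934082)
```

View pics/c1.png

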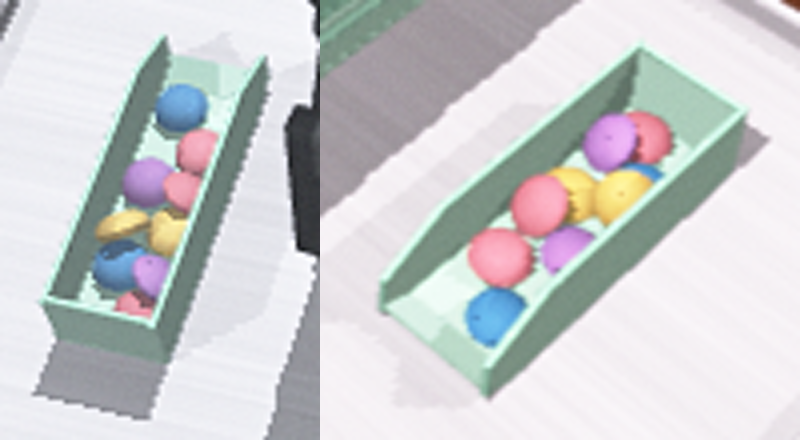

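The close-ups put the bin's rear top corners at side pixels (415,251) and (441,267), with the lip near (350,317)–(376,338). That gives a bin centre of about (0.550, -0.148) and a yaw near 0. The dish is at about (0.543, 0.0385). I'll move above the bin, then turn the jaws 90°.

Call:
{"op": "arm_command", "data": {
  "delta_pos": [
    [0,-0.4,0.8],
    [0,-0.4,0.8],
    [0,-0.4,0.8],
    [0,-0.4,0.8],
    [0,-0.4,0.8],
    [0,-0.4,0.8],
    [0,0,0]
  ],
  "rotation": [
    [0,0,0],
    [0,0,0],
    [0,0,0],
    [0,0,0],
    [0,0,0],
    [0,0,0],
    [0,0,0]
  ]
}}

```text
clock: 0.85
position: [0.5491, -0.1482, 0.2066]
tool_rot: [-1.683, 1.567, 3.032]
force: [0.0, -1.4, -0.4]
grip_width: 0.0854
```

Call:
{"op": "arm_command", "data": {
  "delta_pos": [
    [0,0,0],
    [0,0,0],
    [0,0,0],
    [0,0,0],
    [0,0,0],
    [0,0,0],
    [0,0,0],
    [0,0,0]
  ],
  "rotation": [
    [-1,0,0],
    [-1,0,0],
    [-1,0,0],
    [-1,0,0],
    [-1,0,0],
    [-1,0,0],
    [-1,0,0],
    [-1,0,0]
  ]
}}

```text
clock: 1.65
position: [0.5496, -0.1451, 0.2054]
tool_rot: [-2.773, 1.564, 2.812]
force: [-0.6, -0.0, -0.7]
grip_width: 0.0854
```

Call:
{"op": "arm_command", "data": {
  "delta_pos": [
    [0,0,0],
    [0,0,0],
    [0,0,0],
    [0,0,0],
    [0,0,0],
    [0,0,0],
    [0,0,0],
    [0,0,0]
  ],
  "rotation": [
    [-1,0,0],
    [-1,0,0],
    [-1,0,0],
    [-1,0,0],
    [-1,0,0],
    [-1,0,0],
    [-1,0,0],
    [0,0,0]
  ]
}}

```text
clock: 2.45
position: [0.5507, -0.1407, 0.2042]
tool_rot: [2.536, 1.562, 2.607]
force: [-0.2, -0.8, -0.4]
grip_width: 0.0856
```

```bash
cat > st.py <<'E'
from h import *
s=monitor.observe(); R=Rot.from_euler('xyz',s['tool_rot']).as_matrix()
print('t',round(s['clock'],2),'pos',s['position'].round(4),'w',round(s['grip_width'],4),'F',s['force'].round(2),'q',s['qpos'].round(2)); print(R.round(3))
E
python3 st.py; python3 - <<'E'
from h import *
im,p=grab('wrist','w1'); print(p)
E
```

```text
t 2.45 pos [ 0.5507 -0.1407  0.2042] w 0.0856 F [-0.2  -0.78 -0.41] q [ 0.44  0.46 -0.4   1.74  0.2   0.99  1.6 ]
[[-0.008 -0.072  0.997]
 [ 0.005  0.997  0.072]
 [-1.     0.005 -0.007]]
{'fx': 309.70691628693146, 'fy': 309.70691628693146, 'cx': 322.44715215462816, 'cy': 201.52099826672443, 'origin': array([ 0.47959543, -0.14629892,  0.37027784]), 'rotation': array([ 2.85682788, -0.00537012,  1.64181062])}
```

View pics/w1.png

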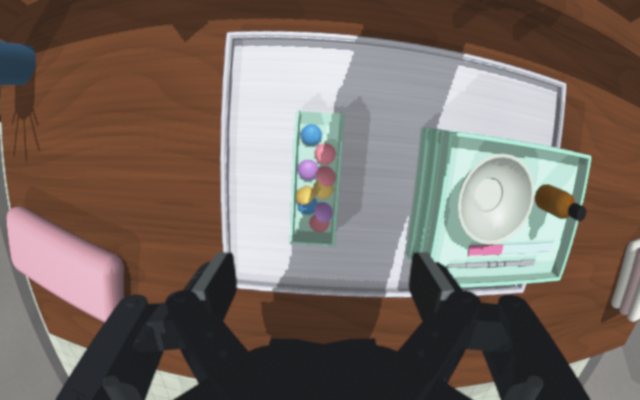

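The wrist view shows the bin with its lip up at (320,112) and its rear at (313,243). The dish is at (495,197).

```bash
python3 - <<'E'
from h import *
p=optics.camera_params('wrist')
for k,u,v,z in[('rearL',292,243,.041),('rearR',335,244,.041),('lipL',298,113,.0123),('lipR',343,113,.0123),('shoulderL',299,130,.041),('shR',341,130,.041),('tray',224,200,.015),('stackwall',411,245,.02),('dishc',496,197,.104),('dishtop',495,155,.104),('dishbot',495,243,.104),('dl',459,197,.104),('dr',533,197,.104)]: print(k,onz(p,u,v,z,'wrist').round(4))
E
```

```text
rearL [ 0.6281 -0.1698  0.041 ]
rearR [ 0.626  -0.1198  0.041 ]
lipL [ 0.4807 -0.172   0.0123]
lipR [ 0.4773 -0.1207  0.0123]
shoulderL [ 0.4987 -0.1678  0.041 ]
shR [ 0.4957 -0.1235  0.041 ]
tray [ 0.5892 -0.2584  0.015 ]
stackwall [ 0.632  -0.0206  0.02  ]
dishc [0.5411 0.0338 0.104 ]
dishtop [0.4996 0.0238 0.104 ]
dishbot [0.5909 0.0461 0.104 ]
dl [ 0.5442 -0.0093  0.104 ]
dr [0.5375 0.084  0.104 ]
```

Call:
{"op": "arm_command", "data": {
  "delta_pos": [
    [0.5,-0.15,0.2],
    [0.8,0,0],
    [0.8,0,0],
    [0.8,0,0],
    [0.8,0,0],
    [0.8,0,0],
    [0,0,0]
  ],
  "rotation": [
    [0.5,0,0],
    [0,0,0],
    [0,0,0],
    [0,0,0],
    [0,0,0],
    [0,0,0],
    [0,0,0]
  ]
}}

```text
clock: 3.2
position: [0.5577, -0.143, 0.0651]
tool_rot: [2.554, 1.564, 2.542]
force: [-1.0, 0.1, -0.0]
grip_width: 0.0856
```

```bash
python3 st.py
```

```text
t 3.2 pos [ 0.5577 -0.143   0.0651] w 0.0856 F [-0.99  0.14 -0.03] q [ 0.38  0.65 -0.32  1.83  0.29  0.72  1.45]
[[-0.006  0.012  1.   ]
 [ 0.004  1.    -0.012]
 [-1.     0.004 -0.006]]
```

Call:
{"op": "arm_command", "data": {
  "delta_pos": [
    [0.5,-0.1,0],
    [0.45,0,0],
    [0.4,0,0],
    [0,0,0]
  ],
  "rotation": [
    [-0.25,0,0],
    [0,0,0],
    [0,0,0],
    [0,0,0]
  ]
}}

```text
clock: 3.6
position: [0.5588, -0.1461, 0.0239]
tool_rot: [2.383, 1.566, 2.394]
force: [-0.2, -0.4, 0.4]
grip_width: 0.0856
```

Call:
{"op": "arm_command", "data": {
  "delta_pos": [
    [0,0,0],
    [0,0,0],
    [0,0,0],
    [0,0,0],
    [0,0,0],
    [0,0,0],
    [0,0,0],
    [0,0,0]
  ],
  "rotation": [
    [0,0,0],
    [0,0,0],
    [0,0,0],
    [0,0,0],
    [0,0,0],
    [0,0,0],
    [0,0,0],
    [0,0,0]
  ],
  "gripper": 0.6,
  "grip_force": 50
}}

```text
clock: 4.4
position: [0.5601, -0.1464, 0.026]
tool_rot: [1.763, 1.568, 1.773]
force: [-0.3, 0.5, 0.6]
grip_width: 0.0172
```

```bash
python3 st.py
```

```text
t 4.4 pos [ 0.5601 -0.1464  0.026 ] w 0.0172 F [-0.27  0.54  0.64] q [ 0.37  0.71 -0.3   1.84  0.33  0.64  1.45]
[[-0.    -0.01   1.   ]
 [ 0.002  1.     0.01 ]
 [-1.     0.002 -0.   ]]
```

```bash
python3 - <<'E'
from h import *
a,_=grab('scene','s2'); b,_=grab('side','d2')
cv2.imwrite('pics/c2.png',np.hstack([cv2.resize(a[140:290,160:360],None,fx=2,fy=2),cv2.resize(b[180:360,300:500],None,fx=2,fy=2)[:300]])[:,:,::-1])
E
```

```text
(no output)
```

View pics/c2.png

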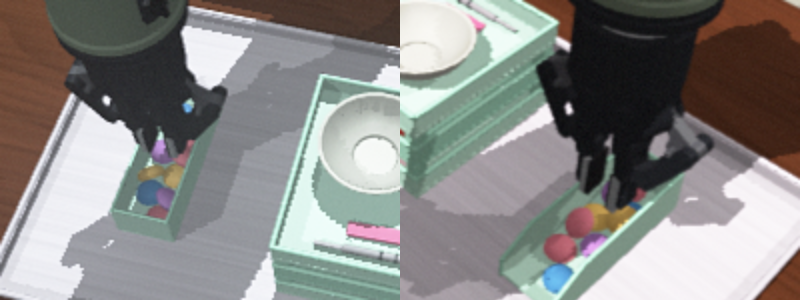

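```bash
python3 - <<'E'
from h import *
a=cv2.imread('pics/s2.png'); b=cv2.imread('pics/d2.png')
cv2.imwrite('pics/c3.png',np.hstack([cv2.resize(a[165:265,205:280],None,fx=5,fy=5,interpolation=2),cv2.resize(b[245:345,365:450],None,fx=5,fy=5,interpolation=2)]))
print(monitor.observe()['moment'], monitor.observe()['grip_width'])
E
```

```text
[-0.01199422  0.02136278  0.01668045] 0.016860132793337358
```

View pics/c3.png

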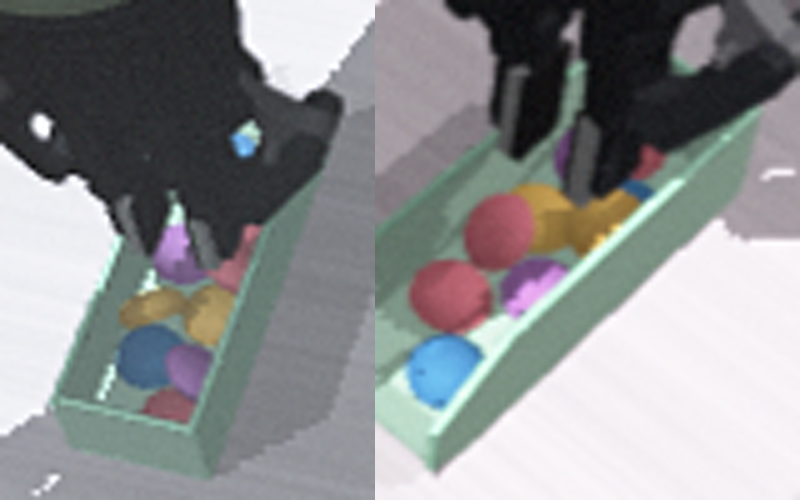

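```bash
python3 - <<'E'
from h import *
P={n:optics.camera_params(n) for n in('scene','side')}
def tri(a,b):
    o1,d1=ray(P['scene'],*a,'scene');o2,d2=ray(P['side'],*b,'side')
    A=np.c_[d1,-d2]; t=np.linalg.lstsq(A,o2-o1,rcond=None)[0]; x,y=o1+t[0]*d1,o2+t[1]*d2
    return ((x+y)/2).round(4),np.linalg.norm(x-y).round(4)
print('tipL(-y)?',tri((236,217),(406,285)),tri((236,217),(393,276)))
print('tipR',tri((247,218.6),(393,276)),tri((247,218.6),(406,285)))
print('rear -y',tri((216.3,245),(441.3,267)),'rear +y',tri((243.8,250.5),(415.5,251.3)))
E
```

```text
tipL(-y)? (array([ 0.5644, -0.1554,  0.035 ]), np.float64(0.0038)) (array([ 0.5631, -0.1437,  0.0439]), np.float64(0.0242))
tipR (array([ 0.563 , -0.1334,  0.0373]), np.float64(0.0068)) (array([ 0.5642, -0.1452,  0.0287]), np.float64(0.0141))
rear -y (array([ 0.6274, -0.1703,  0.0389]), np.float64(0.0018)) rear +y (array([ 0.6259, -0.122 ,  0.0384]), np.float64(0.0028))
```

The fingers closed over the rim without gripping: the tips are at about z = 0.036, higher than expected. I'll go straight up, reopen and measure where the open tips are.

Call:
{"op": "arm_command", "data": {
  "delta_pos": [
    [-0.3,0,0],
    [-0.5,0,0],
    [-0.5,0,0],
    [-0.5,0,0],
    [0,0,0]
  ],
  "rotation": [
    [0,0,0],
    [0,0,0],
    [0,0,0],
    [0,0,0],
    [0,0,0]
  ]
}}

```text
clock: 5.0
position: [0.5604, -0.1464, 0.0859]
tool_rot: [1.348, 1.569, 1.358]
force: [-0.5, -0.8, 0.0]
grip_width: 0.017
```

Call:
{"op": "arm_command", "data": {
  "delta_pos": [
    [0,0,0],
    [0,0,0],
    [0,0,0],
    [0,0,0],
    [0,0,0],
    [0,0,0],
    [0,0,0],
    [0,0,0]
  ],
  "rotation": [
    [0,0,0],
    [0,0,0],
    [0,0,0],
    [0,0,0],
    [0,0,0],
    [0,0,0],
    [0,0,0],
    [0,0,0]
  ],
  "gripper": -1
}}

```text
clock: 5.8
position: [0.5598, -0.1462, 0.0855]
tool_rot: [1.864, 1.568, 1.875]
force: [-1.0, 0.1, -0.1]
grip_width: 0.0853
```

```bash
python3 st.py; python3 - <<'E'
from h import *
a,_=grab('scene','s4'); b,_=grab('side','d4')
cv2.imwrite('pics/c4.png',np.hstack([cv2.resize(a[155:265,200:290],None,fx=4,fy=4,interpolation=2),cv2.resize(b[225:335,345:455],None,fx=4,fy=4,interpolation=2)])[:,:,::-1])
E
```

```text
t 5.8 pos [ 0.5598 -0.1462  0.0855] w 0.0853 F [-1.04  0.09 -0.13] q [ 0.39  0.62 -0.34  1.81  0.28  0.75  1.49]
[[-0.001 -0.011  1.   ]
 [ 0.002  1.     0.011]
 [-1.     0.002 -0.001]]
```

View pics/c4.png

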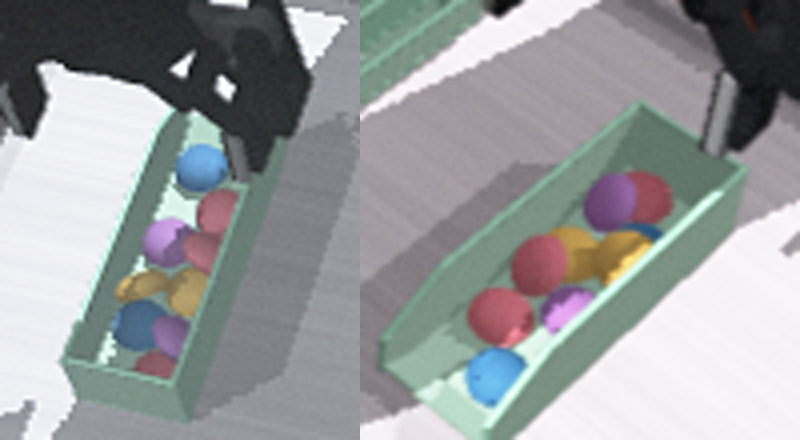

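```bash
python3 - <<'E'
from h import *
P={n:optics.camera_params(n) for n in('scene','side')}
def tri(a,b):
    o1,d1=ray(P['scene'],*a,'scene');o2,d2=ray(P['side'],*b,'side')
    t=np.linalg.lstsq(np.c_[d1,-d2],o2-o1,rcond=None)[0]; x,y=o1+t[0]*d1,o2+t[1]*d2
    return ((x+y)/2).round(4),np.linalg.norm(x-y).round(4)
print(tri((205,189),(433,263)))
def ony(n,u,v,y):
    o,d=ray(P[n],u,v,n); return (o+d*(y-o[1])/d[1]).round(4)
print(ony('scene',205,189,-.19),ony('side',433,263,-.19),ony('side',440,261,-.2),ony('scene',260,200,-.104),ony('scene',265,197,-.095))
E
```

```text
(array([ 0.5637, -0.1923,  0.1123]), np.float64(0.0098))
[ 0.574  -0.19    0.1269] [ 0.5573 -0.19    0.1161] [ 0.5543 -0.2     0.13  ] [ 0.5617 -0.104   0.1076] [ 0.5595 -0.095   0.117 ]
```

The triangulated open tips sit about 25 mm higher than the stated tool geometry predicts. The stones and bin have not moved. I'll descend further in steps and watch the force.

Call:
{"op": "arm_command", "data": {
  "delta_pos": [
    [0.6,0,-0.15],
    [0.7,0,0],
    [0.6,0,0],
    [0.4,0,0],
    [0,0,0]
  ],
  "rotation": [
    [0,0,0],
    [0,0,0],
    [0,0,0],
    [0,0,0],
    [0,0,0]
  ]
}}

```text
clock: 6.4
position: [0.556, -0.1464, 0.0151]
tool_rot: [0.919, 1.568, 0.929]
force: [-0.4, -0.0, 1.0]
grip_width: 0.0853
```

Call:
{"op": "arm_command", "data": {
  "delta_pos": [
    [0.2,0,0],
    [0.2,0,0],
    [0,0,0]
  ],
  "rotation": [
    [0,0,0],
    [0,0,0],
    [0,0,0]
  ]
}}

```text
clock: 6.7
position: [0.5569, -0.1465, 0.0035]
tool_rot: [0.477, 1.567, 0.488]
force: [0.1, 1.4, -0.0]
grip_width: 0.085
```

```bash
python3 st.py; python3 - <<'E'
from h import *
a,_=grab('scene','s5'); b,_=grab('side','d5')
cv2.imwrite('pics/c5.png',np.hstack([cv2.resize(a[155:265,190:290],None,fx=4,fy=4,interpolation=2),cv2.resize(b[235:345,355:455],None,fx=4,fy=4,interpolation=2)])[:,:,::-1])
E
```

```text
t 6.7 pos [ 0.5569 -0.1465  0.0035] w 0.085 F [ 0.09  1.44 -0.02] q [ 0.36  0.74 -0.28  1.85  0.35  0.59  1.43]
[[ 0.003 -0.01   1.   ]
 [ 0.002  1.     0.01 ]
 [-1.     0.002  0.003]]
```

View pics/c5.png

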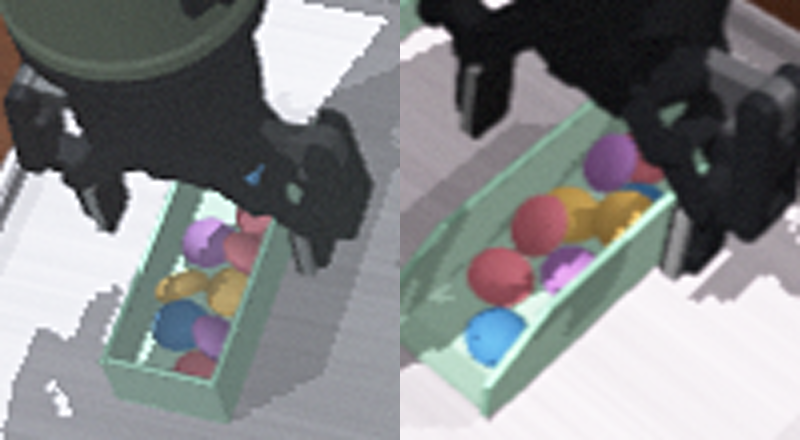

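The fingers now straddle both walls, with the tips at about (266,222) in the scene view and (425,302) in the side view. I'll go 4 mm lower and close.

Call:
{"op": "arm_command", "data": {
  "delta_pos": [
    [0.13,0,0],
    [0,0,0]
  ],
  "rotation": [
    [0,0,0],
    [0,0,0]
  ]
}}

```text
clock: 7.0
position: [0.5576, -0.1467, 0.0006]
tool_rot: [0.237, 1.566, 0.247]
force: [-0.4, -0.5, 0.2]
grip_width: 0.0854
```

Call:
{"op": "arm_command", "data": {
  "delta_pos": [
    [0,0,0],
    [0,0,0],
    [0,0,0],
    [0,0,0],
    [0,0,0],
    [0,0,0]
  ],
  "rotation": [
    [0,0,0],
    [0,0,0],
    [0,0,0],
    [0,0,0],
    [0,0,0],
    [0,0,0]
  ],
  "gripper": 0.6,
  "grip_force": 50
}}

```text
clock: 7.6
position: [0.5578, -0.1468, 0.001]
tool_rot: [0.204, 1.565, 0.214]
force: [0.1, 0.1, -0.0]
grip_width: 0.0512
```

```bash
python3 st.py
```

```text
t 7.6 pos [ 0.5578 -0.1468  0.001 ] w 0.0512 F [ 0.09  0.11 -0.03] q [ 0.35  0.75 -0.28  1.85  0.35  0.58  1.43]
[[ 0.005 -0.01   1.   ]
 [ 0.001  1.     0.01 ]
 [-1.     0.001  0.005]]
```

The bin is gripped at 51 mm. I'll lift it.

Call:
{"op": "arm_command", "data": {
  "delta_pos": [
    [-0.2,0,0],
    [-0.4,0,0],
    [-0.5,0,0],
    [-0.6,0,0],
    [-0.6,0,0],
    [-0.6,0,0],
    [-0.6,0,0],
    [-0.6,0,0],
    [-0.4,0,0],
    [-0.2,0,0]
  ],
  "rotation": [
    [0,0,0],
    [0,0,0],
    [0,0,0],
    [0,0,0],
    [0,0,0],
    [0,0,0],
    [0,0,0],
    [0,0,0],
    [0,0,0],
    [0,0,0]
  ]
}}

```text
clock: 8.6
position: [0.5568, -0.1468, 0.157]
tool_rot: [0.002, 1.562, 0.013]
force: [-0.1, -0.2, -1.2]
grip_width: 0.0507
```

```bash
python3 st.py; python3 - <<'E'
from h import *
im,p=grab('wrist','w6')
E
```

```text
t 8.6 pos [ 0.5568 -0.1468  0.157 ] w 0.0507 F [-0.09 -0.23 -1.15] q [ 0.42  0.52 -0.37  1.78  0.24  0.88  1.53]
[[ 0.009 -0.011  1.   ]
 [ 0.     1.     0.011]
 [-1.     0.     0.009]]
```

View pics/w6.png

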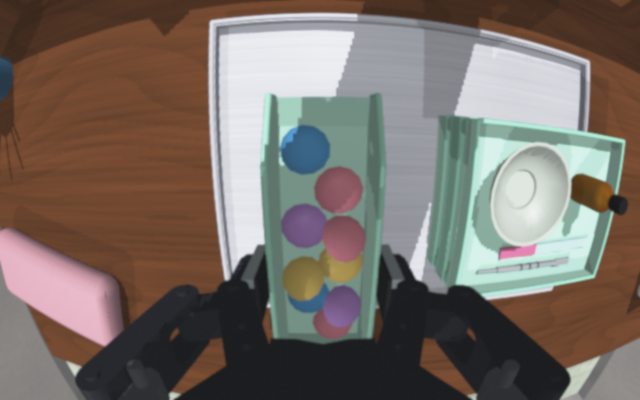

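The wrist view shows the bin lip at row ~95 (columns 265–382), all nine stones inside, and the dish near (531,193). Now I'll carry it gently over.

Call:
{"op": "arm_command", "data": {
  "delta_pos": [
    [0,0.2,0.1],
    [0,0.4,0.2],
    [0,0.5,0.2],
    [0,0.5,0.25],
    [0,0.5,0.25],
    [0,0.5,0.25],
    [0,0.5,0.25],
    [0,0.5,0.25],
    [0,0.4,0.2],
    [0,0.3,0.1]
  ],
  "rotation": [
    [0,0,0],
    [0,0,0],
    [0,0,0],
    [0,0,0],
    [0,0,0],
    [0,0,0],
    [0,0,0],
    [0,0,0],
    [0,0,0],
    [0,0,0]
  ]
}}

```text
clock: 9.65
position: [0.6191, 0.0003, 0.152]
tool_rot: [1.321, 1.567, 1.337]
force: [-0.5, 0.5, -1.4]
grip_width: 0.0508
```

```bash
python3 st.py; python3 - <<'E'
from h import *
s=monitor.observe(); im,p=grab('wrist','w7')
print('cam lip',onz(p,323,96,s['position'][2]+.0113,'wrist'))
hsv=cv2.cvtColor(im,cv2.COLOR_RGB2HSV)
m=((hsv[...,1]<25)&(hsv[...,2]>110)).astype(np.uint8)*255; m=cv2.morphologyEx(m,cv2.MORPH_OPEN,np.ones((5,5)))
for c in cv2.findContours(m,0,1)[0]:
    if cv2.contourArea(c)>800: print(cv2.boundingRect(c),cv2.contourArea(c))
E
```

```text
t 9.65 pos [6.191e-01 3.000e-04 1.520e-01] w 0.0508 F [-0.49  0.48 -1.44] q [ 0.16  0.6  -0.38  1.66  0.25  0.94  1.28]
[[ 0.001 -0.017  1.   ]
 [ 0.004  1.     0.017]
 [-1.     0.004  0.001]]
cam lip [ 5.39066755e-01 -3.84057168e-04  1.63252761e-01]
(558, 346, 39, 54) 832.5
(42, 339, 49, 61) 1229.0
(577, 322, 63, 78) 2847.0
(0, 317, 63, 83) 3128.5
(382, 242, 104, 44) 2082.5
(615, 196, 25, 88) 843.5
(313, 42, 130, 133) 8137.5
(96, 0, 400, 264) 48674.5
```

Call:
{"op": "arm_command", "data": {
  "delta_pos": [
    [0.05,0.3,0.2],
    [0.1,0.4,0.2],
    [0.1,0.3,0.2],
    [0.1,0.2,0.1],
    [0,0.1,0],
    [0,0,0]
  ],
  "rotation": [
    [0,0,0],
    [0,0,0],
    [0,0,0],
    [0,0,0],
    [0,0,0],
    [0,0,0]
  ]
}}

```text
clock: 10.3
position: [0.6409, 0.0445, 0.1399]
tool_rot: [1.606, 1.567, 1.624]
force: [-0.2, -0.3, -1.7]
grip_width: 0.0508
```

```bash
python3 st.py; cat > cnt.py <<'E'
import sys
from h import *
s=monitor.observe(); R=Rot.from_euler('xyz',s['tool_rot']).as_matrix()
lip=s['position']+R@np.array([-.011,0,-.080])
print('t',round(s['clock'],2),'pos',s['position'].round(4),'tilt deg',np.degrees(np.arcsin(R[0,0])).round(2),'roll',np.degrees(np.arcsin(R[2,1])).round(2),'lip',lip.round(4),'Fz',s['force'][2].round(2))
im,p=grab('wrist',sys.argv[1]); hsv=cv2.cvtColor(im,cv2.COLOR_RGB2HSV)
h,S,V=[hsv[...,i].astype(int) for i in range(3)]
for name,lo,hi in(('blue',98,118),('purp',128,150),('red',165,180),('yel',15,28)):
    m=((h>=lo)&(h<hi)&(S>80)&(V>60)).astype(np.uint8)*255; m[345:]=0; m[:,:230]=0; m[:,420:]=0
    m=cv2.morphologyEx(m,cv2.MORPH_OPEN,np.ones((3,3)))
    n,_,st,ce=cv2.connectedComponentsWithStats(m)
    print(name,[(int(ce[i][0]),int(ce[i][1]),int(st[i][4])) for i in range(1,n) if st[i][4]>60])
E
python3 cnt.py w8
```

```text
t 10.3 pos [0.6409 0.0445 0.1399] w 0.0508 F [-0.16 -0.32 -1.71] q [ 0.08  0.64 -0.37  1.6   0.27  0.95  1.21]
[[-0.    -0.017  1.   ]
 [ 0.004  1.     0.017]
 [-1.     0.004 -0.   ]]
t 10.3 pos [0.6409 0.0445 0.1399] tilt deg -0.01 roll 0.23 lip [0.5609 0.043  0.1509] Fz -1.71
blue [(302, 146, 1906), (306, 301, 511)]
purp [(302, 223, 1118), (343, 298, 713)]
red [(335, 185, 1486), (343, 232, 1304), (325, 325, 617)]
yel [(416, 77, 148), (318, 271, 2304)]
```

Call:
{"op": "arm_command", "data": {
  "delta_pos": [
    [0,-0.1,0],
    [0,-0.05,0],
    [0,0,0],
    [0,0,0],
    [0,0,0],
    [0,0,0],
    [0,0,0],
    [0,0,0],
    [0,0,0]
  ],
  "rotation": [
    [0,0,0],
    [0,-0.2,0],
    [0,-0.25,0],
    [0,-0.25,0],
    [0,-0.25,0],
    [0,-0.25,0],
    [0,-0.2,0],
    [0,0,0],
    [0,0,0]
  ]
}}

```text
clock: 11.25
position: [0.6407, 0.0317, 0.1415]
tool_rot: [0.006, 1.418, 0.016]
force: [-0.1, -0.4, -1.4]
grip_width: 0.0507
```

```bash
python3 cnt.py w9
```

```text
t 11.25 pos [0.6407 0.0317 0.1415] tilt deg 8.76 roll 0.05 lip [0.5599 0.0309 0.1402] Fz -1.4
blue [(302, 145, 1901), (304, 297, 820)]
purp [(302, 221, 1211), (340, 300, 1038)]
red [(335, 184, 1432), (344, 230, 1232), (325, 324, 613)]
yel [(318, 265, 2320)]
```

Call:
{"op": "arm_command", "data": {
  "delta_pos": [
    [0,0.12,0],
    [0,0.1,0],
    [0,0,0],
    [0,0,0],
    [0,0,0]
  ],
  "rotation": [
    [0,-0.1,0],
    [0,-0.2,0],
    [0,-0.2,0],
    [0,0,0],
    [0,0,0]
  ]
}}

```text
clock: 11.8
position: [0.6412, 0.0392, 0.1414]
tool_rot: [0.008, 1.364, 0.017]
force: [0.2, 0.6, -1.5]
grip_width: 0.0512
```

```bash
python3 cnt.py w10
```

```text
t 11.8 pos [0.6412 0.0392 0.1414] tilt deg 11.86 roll 0.09 lip [0.5607 0.0385 0.1357] Fz -1.53
blue [(302, 144, 1892), (304, 294, 1015)]
purp [(303, 216, 1240), (340, 300, 1027)]
red [(336, 181, 1453), (343, 228, 1240), (325, 324, 627)]
yel [(319, 261, 2283)]
```

Call:
{"op": "arm_command", "data": {
  "delta_pos": [
    [0,0,0],
    [0,0,0],
    [0,0,0],
    [0,0,0]
  ],
  "rotation": [
    [0,-0.15,0],
    [0,-0.15,0],
    [0,0,0],
    [0,0,0]
  ]
}}

```text
clock: 12.25
position: [0.6414, 0.0392, 0.1413]
tool_rot: [0.007, 1.33, 0.016]
force: [0.0, 0.7, -2.6]
grip_width: 0.0506
```

```bash
python3 cnt.py w11
```

```text
t 12.25 pos [0.6414 0.0392 0.1413] tilt deg 13.78 roll 0.1 lip [0.5611 0.0385 0.1329] Fz -2.56
blue [(302, 141, 1902), (304, 292, 1141)]
purp [(303, 204, 1269), (340, 299, 993)]
red [(342, 172, 1515), (343, 218, 1296), (325, 324, 633)]
yel [(321, 254, 2665)]
```

Call:
{"op": "arm_command", "data": {
  "delta_pos": [
    [0,0,0],
    [0,0,0],
    [0,0,0],
    [0,0,0]
  ],
  "rotation": [
    [0,-0.12,0],
    [0,-0.12,0],
    [0,0,0],
    [0,0,0]
  ]
}}

```text
clock: 12.7
position: [0.6414, 0.0392, 0.1413]
tool_rot: [0.007, 1.303, 0.016]
force: [-0.0, 0.3, -1.1]
grip_width: 0.051
```

```bash
python3 cnt.py w12
```

```text
t 12.7 pos [0.6414 0.0392 0.1413] tilt deg 15.34 roll 0.1 lip [0.5613 0.0385 0.1307] Fz -1.14
blue [(302, 134, 1928), (304, 291, 1142)]
purp [(303, 195, 1352), (340, 298, 971)]
red [(343, 187, 2857), (325, 323, 654)]
yel [(320, 248, 2774)]
```

Call:
{"op": "arm_command", "data": {
  "delta_pos": [
    [0,0,0],
    [0,0,0],
    [0,0,0],
    [0,0,0],
    [0,0,0]
  ],
  "rotation": [
    [0,-0.12,0],
    [0,-0.12,0],
    [0,0,0],
    [0,0,0],
    [0,0,0]
  ]
}}

```text
clock: 13.25
position: [0.6414, 0.0392, 0.1413]
tool_rot: [0.006, 1.276, 0.015]
force: [-0.1, 0.1, -0.6]
grip_width: 0.051
```

```bash
python3 cnt.py w13
```

```text
t 13.25 pos [0.6414 0.0392 0.1413] tilt deg 16.91 roll 0.11 lip [0.5617 0.0385 0.1285] Fz -0.59
blue [(301, 108, 1913), (304, 276, 1258)]
purp [(302, 169, 1505), (341, 284, 1018)]
red [(343, 140, 1581), (342, 191, 1359), (323, 310, 819)]
yel [(321, 228, 2982)]
```

Everything is sliding now, so I'll hold still briefly and keep checking.

Call:
{"op": "arm_command", "data": {
  "delta_pos": [
    [0,0,0],
    [0,0,0]
  ],
  "rotation": [
    [0,0,0],
    [0,0,0]
  ]
}}

```text
clock: 13.5
position: [0.6416, 0.0392, 0.1413]
tool_rot: [0.007, 1.276, 0.016]
force: [0.9, 0.7, -1.6]
grip_width: 0.051
```

```bash
python3 cnt.py w14
```

```text
t 13.5 pos [0.6416 0.0392 0.1413] tilt deg 16.91 roll 0.11 lip [0.5618 0.0385 0.1286] Fz -1.61
blue [(301, 108, 1914), (304, 267, 1341)]
purp [(302, 169, 1497), (341, 283, 1002)]
red [(343, 140, 1592), (342, 191, 1356), (323, 310, 821)]
yel [(321, 228, 2980)]
```

Call:
{"op": "arm_command", "data": {
  "delta_pos": [
    [0,0,0],
    [0,0,0],
    [0,0,0]
  ],
  "rotation": [
    [0,-0.12,0],
    [0,-0.12,0],
    [0,0,0]
  ]
}}

```text
clock: 13.85
position: [0.6415, 0.0391, 0.1412]
tool_rot: [0.007, 1.248, 0.015]
force: [0.7, 0.2, -2.0]
grip_width: 0.0505
```

```bash
python3 cnt.py w15
```

```text
t 13.85 pos [0.6415 0.0391 0.1412] tilt deg 18.47 roll 0.12 lip [0.5622 0.0384 0.1263] Fz -1.98
blue [(301, 108, 1924), (304, 267, 1345)]
purp [(302, 168, 1510), (341, 283, 996)]
red [(343, 139, 1580), (342, 190, 1502), (323, 310, 834)]
yel [(321, 228, 3018)]
```

Call:
{"op": "arm_command", "data": {
  "delta_pos": [
    [0,0,0],
    [0,0,0],
    [0,0,0]
  ],
  "rotation": [
    [0,-0.1,0],
    [0,-0.1,0],
    [0,0,0]
  ]
}}

```text
clock: 14.2
position: [0.6416, 0.0392, 0.1413]
tool_rot: [0.006, 1.226, 0.015]
force: [1.1, -0.4, -2.0]
grip_width: 0.0508
```

```bash
python3 cnt.py w16
```

```text
t 14.2 pos [0.6416 0.0392 0.1413] tilt deg 19.76 roll 0.13 lip [0.5626 0.0385 0.1246] Fz -1.96
blue [(301, 106, 1933), (304, 266, 1344)]
purp [(302, 166, 1517), (341, 282, 1008)]
red [(343, 137, 1576), (342, 188, 1574), (322, 309, 846)]
yel [(321, 227, 3009)]
```

Call:
{"op": "arm_command", "data": {
  "delta_pos": [
    [0,0,0],
    [0,0,0],
    [0,0,0]
  ],
  "rotation": [
    [0,-0.08,0],
    [0,-0.08,0],
    [0,0,0]
  ]
}}

```text
clock: 14.55
position: [0.6418, 0.0393, 0.1414]
tool_rot: [0.006, 1.208, 0.015]
force: [-0.0, -1.1, -1.6]
grip_width: 0.051
```

```bash
python3 cnt.py w17
```

```text
t 14.55 pos [0.6418 0.0393 0.1414] tilt deg 20.8 roll 0.13 lip [0.5631 0.0386 0.1233] Fz -1.64
blue [(308, 31, 1229), (303, 237, 1521)]
purp [(302, 131, 1526), (341, 255, 1167)]
red [(344, 102, 1604), (342, 157, 1693), (309, 277, 1088)]
yel [(321, 194, 3292)]
```

The first stone (blue) has left, so I'll hold still.

Call:
{"op": "arm_command", "data": {
  "delta_pos": [
    [0,0,0]
  ],
  "rotation": [
    [0,0,0]
  ]
}}

```text
clock: 14.7
position: [0.6419, 0.0393, 0.1415]
tool_rot: [0.006, 1.208, 0.015]
force: [0.5, -0.5, -1.8]
grip_width: 0.051
```

```bash
python3 cnt.py w18
```

```text
t 14.7 pos [0.6419 0.0393 0.1415] tilt deg 20.79 roll 0.13 lip [0.5632 0.0386 0.1234] Fz -1.84
blue [(324, 17, 1122), (303, 217, 1603)]
purp [(302, 107, 1613), (342, 236, 1240)]
red [(345, 68, 724), (343, 135, 1662), (310, 260, 1141)]
yel [(321, 172, 3416)]
```

Call:
{"op": "arm_command", "data": {
  "delta_pos": [
    [0,0,0]
  ],
  "rotation": [
    [0,0,0]
  ]
}}

```text
clock: 14.85
position: [0.642, 0.0393, 0.1415]
tool_rot: [0.007, 1.208, 0.015]
force: [-0.3, -0.6, -0.7]
grip_width: 0.0512
```

```bash
python3 cnt.py w19
```

```text
t 14.85 pos [0.642  0.0393 0.1415] tilt deg 20.79 roll 0.14 lip [0.5633 0.0387 0.1234] Fz -0.67
blue [(322, 12, 1121), (302, 196, 1702)]
purp [(301, 75, 744), (342, 215, 1363)]
red [(336, 46, 1154), (343, 108, 1541), (310, 241, 1279)]
yel [(321, 152, 3626)]
```

Three stones are out and the fourth is going. I'll hold one more row, then level promptly.

Call:
{"op": "arm_command", "data": {
  "delta_pos": [
    [0,0,0],
    [0,0,0],
    [0,0,0],
    [0,0,0],
    [0,0,0]
  ],
  "rotation": [
    [0,0,0],
    [0,0.8,0],
    [0,0.8,0],
    [0,0.8,0],
    [0,0.8,0]
  ]
}}

```text
clock: 15.4
position: [0.6397, 0.0399, 0.1426]
tool_rot: [0.239, 1.554, 0.251]
force: [0.0, 0.4, -0.6]
grip_width: 0.0506
```

```bash
python3 cnt.py w20
```

```text
t 15.4 pos [0.6397 0.0399 0.1426] tilt deg 0.94 roll 0.23 lip [0.5596 0.039  0.1523] Fz -0.64
blue [(321, 44, 637), (302, 165, 1817)]
purp [(294, 74, 115), (342, 189, 1341)]
red [(330, 74, 1508), (306, 214, 1379)]
yel [(321, 120, 3812)]
```

View pics/w20.png

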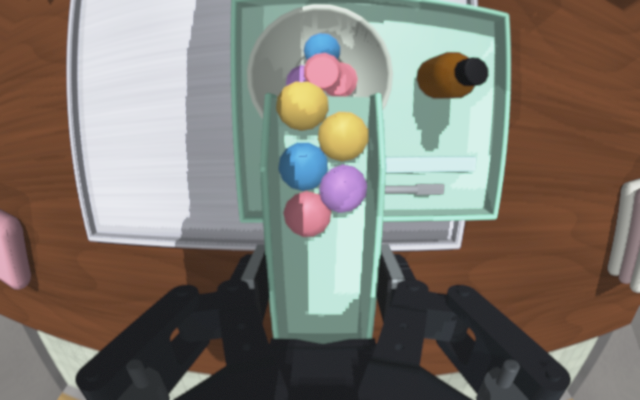

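The wrist view shows four stones in the dish, around (325,72). Five are in the bin, with the foremost yellow at (302,105) just inside the lip. I'll tip the bin slightly back for safety and return to the tray.

Call:
{"op": "arm_command", "data": {
  "delta_pos": [
    [-0.1,0,0],
    [-0.2,0,0],
    [-0.2,0,0],
    [0,-0.1,0],
    [0,-0.2,-0.1],
    [0,-0.3,-0.1],
    [0,-0.4,-0.1],
    [0,-0.5,-0.2],
    [0,-0.5,-0.2],
    [0,-0.5,-0.2]
  ],
  "rotation": [
    [0,0.2,0],
    [0,0.3,0],
    [0,0.3,0],
    [0,0.2,0],
    [0,0,0],
    [0,0,0],
    [0,0,0],
    [0,0,0],
    [0,0,0],
    [0,0,0]
  ]
}}

```text
clock: 16.45
position: [0.6132, -0.0409, 0.1583]
tool_rot: [3.097, 1.478, 3.108]
force: [-0.0, -0.2, -1.5]
grip_width: 0.0505
```

Call:
{"op": "arm_command", "data": {
  "delta_pos": [
    [0,-0.5,-0.2],
    [0,-0.5,-0.2],
    [0,-0.5,-0.2],
    [0,-0.5,-0.2],
    [0,-0.4,-0.2],
    [0,-0.4,-0.2],
    [0,-0.3,-0.2],
    [0,-0.2,-0.1],
    [0,-0.1,0],
    [0,0,0]
  ],
  "rotation": [
    [0,0,0],
    [0,0,0],
    [0,0,0],
    [0,0,0],
    [0,0,0],
    [0,0,0],
    [0,0,0],
    [0,0,0],
    [0,0,0],
    [0,0,0]
  ]
}}

```text
clock: 17.45
position: [0.5641, -0.1561, 0.1629]
tool_rot: [3.109, 1.478, 3.116]
force: [-0.3, 0.5, -0.9]
grip_width: 0.051
```

```bash
python3 st.py; python3 cnt.py w21
```

```text
t 17.45 pos [ 0.5641 -0.1561  0.1629] w 0.051 F [-0.29  0.48 -0.89] q [ 0.41  0.58 -0.37  1.66  0.24  1.04  1.54]
[[-0.092 -0.007  0.996]
 [ 0.002  1.     0.007]
 [-0.996  0.003 -0.092]]
t 17.45 pos [ 0.5641 -0.1561  0.1629] tilt deg -5.3 roll 0.18 lip [ 0.4855 -0.1567  0.1813] Fz -0.89
blue [(302, 169, 1822)]
purp [(341, 199, 1365)]
red [(304, 228, 1388)]
yel [(322, 124, 3689)]
```

Call:
{"op": "arm_command", "data": {
  "delta_pos": [
    [0.2,0.1,0],
    [0.4,0.1,0],
    [0.6,0.1,0],
    [0.7,0,0],
    [0.7,0,0],
    [0.7,0,0],
    [0.7,0,0],
    [0.5,0,0],
    [0.3,0,0],
    [0,0,0]
  ],
  "rotation": [
    [0,-0.2,0],
    [0,-0.2,0],
    [0,-0.2,0],
    [0,-0.2,0],
    [0,-0.08,0],
    [0,0,0],
    [0,0,0],
    [0,0,0],
    [0,0,0],
    [0,0,0]
  ]
}}

```text
clock: 18.5
position: [0.5655, -0.1382, 0.0144]
tool_rot: [0.716, 1.561, 0.733]
force: [-0.3, -0.1, -2.2]
grip_width: 0.0508
```

```bash
python3 st.py; python3 cnt.py w22
```

```text
t 18.5 pos [ 0.5655 -0.1382  0.0144] w 0.0508 F [-0.32 -0.11 -2.16] q [ 0.36  0.73 -0.31  1.84  0.35  0.62  1.43]
[[ 0.007 -0.016  1.   ]
 [ 0.007  1.     0.016]
 [-1.     0.006  0.007]]
t 18.5 pos [ 0.5655 -0.1382  0.0144] tilt deg 0.42 roll 0.37 lip [ 0.4854 -0.1396  0.0248] Fz -2.16
blue [(302, 170, 1825)]
purp [(341, 200, 1358)]
red [(304, 228, 1393)]
yel [(301, 110, 1878), (342, 140, 1839)]
```

Level, with five stones in the bin. I'll lower the last 13 mm slowly.

Call:
{"op": "arm_command", "data": {
  "delta_pos": [
    [0.2,0,0],
    [0.1,0,0],
    [0.06,0,0],
    [0.04,0,0],
    [0,0,0]
  ],
  "rotation": [
    [0,0,0],
    [0,0,0],
    [0,0,0],
    [0,0,0],
    [0,0,0]
  ]
}}

```text
clock: 19.05
position: [0.5675, -0.1387, 0.0045]
tool_rot: [0.434, 1.558, 0.45]
force: [-0.4, -0.7, -1.6]
grip_width: 0.0508
```

```bash
python3 st.py
```

```text
t 19.05 pos [ 0.5675 -0.1387  0.0045] w 0.0508 F [-0.44 -0.72 -1.57] q [ 0.35  0.75 -0.3   1.84  0.36  0.6   1.42]
[[ 0.012 -0.016  1.   ]
 [ 0.006  1.     0.016]
 [-1.     0.005  0.012]]
```

Call:
{"op": "arm_command", "data": {
  "delta_pos": [
    [0.1,0,0],
    [0.08,0,0],
    [0,0,0]
  ],
  "rotation": [
    [0,0,0],
    [0,0.1,0],
    [0,0,0]
  ]
}}

```text
clock: 19.35
position: [0.5684, -0.1388, 0.0003]
tool_rot: [1.119, 1.566, 1.135]
force: [-0.3, 0.5, -0.5]
grip_width: 0.0509
```

```bash
python3 st.py
```

```text
t 19.35 pos [ 5.684e-01 -1.388e-01  3.000e-04] w 0.0509 F [-0.26  0.54 -0.49] q [ 0.35  0.76 -0.3   1.83  0.36  0.6   1.42]
[[ 0.002 -0.015  1.   ]
 [ 0.005  1.     0.015]
 [-1.     0.005  0.002]]
```

Call:
{"op": "arm_command", "data": {
  "delta_pos": [
    [0.05,0,0],
    [0,0,0],
    [0,0,0]
  ],
  "rotation": [
    [0,0,0],
    [0,0,0],
    [0,0,0]
  ]
}}

```text
clock: 19.65
position: [0.5691, -0.1389, -0.0002]
tool_rot: [0.898, 1.565, 0.914]
force: [-0.1, -0.4, -0.0]
grip_width: 0.0507
```

```bash
python3 st.py
```

```text
t 19.65 pos [ 5.691e-01 -1.389e-01 -2.000e-04] w 0.0507 F [-0.11 -0.37 -0.04] q [ 0.35  0.76 -0.3   1.83  0.36  0.6   1.42]
[[ 0.003 -0.015  1.   ]
 [ 0.004  1.     0.015]
 [-1.     0.004  0.003]]
```

The bin's weight is now carried by the tray. I'll open and retreat straight up.

Call:
{"op": "arm_command", "data": {
  "delta_pos": [
    [0,0,0],
    [0,0,0],
    [0,0,0],
    [0,0,0],
    [0,0,0],
    [0,0,0],
    [0,0,0],
    [0,0,0]
  ],
  "rotation": [
    [0,0,0],
    [0,0,0],
    [0,0,0],
    [0,0,0],
    [0,0,0],
    [0,0,0],
    [0,0,0],
    [0,0,0]
  ],
  "gripper": -1
}}

```text
clock: 20.45
position: [0.5689, -0.1389, -0.0007]
tool_rot: [1.02, 1.566, 1.035]
force: [0.0, 0.1, -1.2]
grip_width: 0.0855
```

Call:
{"op": "arm_command", "data": {
  "delta_pos": [
    [-0.2,0,0],
    [-0.4,0,0],
    [-0.7,0,0],
    [-0.8,0,0],
    [-0.8,0,0],
    [-0.8,0,0],
    [-0.8,0,0],
    [-0.8,0,0],
    [-0.5,0,0],
    [0,0,0]
  ],
  "rotation": [
    [0,0,0],
    [0,0,0],
    [0,0,0],
    [0,0,0],
    [0,0,0],
    [0,0,0],
    [0,0,0],
    [0,0,0],
    [0,0,0],
    [0,0,0]
  ]
}}

```text
clock: 21.45
position: [0.5682, -0.1392, 0.1889]
tool_rot: [0.496, 1.563, 0.513]
force: [0.3, -0.6, -0.1]
grip_width: 0.0858
```

```bash
python3 st.py; python3 - <<'E'
from h import *
w,p=grab('wrist','w23'); b,_=grab('side','d23'); a,_=grab('scene','s23')
cv2.imwrite('pics/c23.png',np.hstack([cv2.resize(a[150:310,190:450],None,fx=1.54,fy=1.54),cv2.resize(b[140:345,220:500],None,fx=1.4,fy=1.4)[:246]])[:,:,::-1] if 0 else np.vstack([np.hstack([cv2.resize(a[150:310,190:450],(400,246)),cv2.resize(b[140:345,220:500],(400,246))]),cv2.resize(w,(800,500))[:340]])[:,:,::-1])
E
```

```text
t 21.45 pos [ 0.5682 -0.1392  0.1889] w 0.0858 F [ 0.28 -0.64 -0.06] q [ 0.42  0.5  -0.4   1.72  0.22  0.96  1.53]
[[ 0.007 -0.017  1.   ]
 [ 0.004  1.     0.017]
 [-1.     0.004  0.007]]
```

View pics/c23.png

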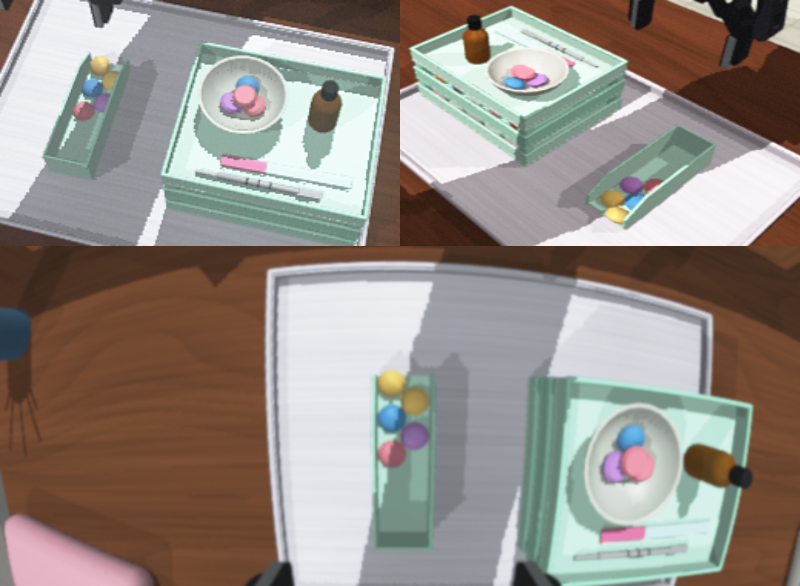

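```bash
python3 - <<'E'
from h import *
p=optics.camera_params('wrist'); im=cv2.imread('pics/w23.png'); h=cv2.cvtColor(im,cv2.COLOR_BGR2HSV)
m=cv2.inRange(h,(15,80,60),(28,255,255)); m[:,400:]=0; m[160:]=0
n,_,st,ce=cv2.connectedComponentsWithStats(m)
for i in range(1,n):
    if st[i][4]>60: print('yel',ce[i].round(1),st[i],onz(p,*ce[i],.018,'wrist'),onz(p,*ce[i],.025,'wrist'))
for u,v,z in[(300,240.5,.041),(344,240.5,.041),(300,104,.0123),(347,104,.0123)]: print(onz(p,u,v,z,'wrist').round(4))
print('dish',onz(p,505,175,.104,'wrist').round(4), 'centre box',[onz(p,u,175,.104,'wrist').round(4)[:2] for u in(468,544)])
E
```

```text
yel [322.2 116.7] [302 100  41  35 724] [ 0.50107471 -0.13919823  0.018     ] [ 0.50092688 -0.13922749  0.025     ]
[ 0.6333 -0.1615  0.041 ]
[ 0.6326 -0.1133  0.041 ]
[ 0.4875 -0.1633  0.0123]
[ 0.4867 -0.1126  0.0123]
dish [0.5411 0.0302 0.104 ] centre box [array([ 0.5429, -0.0103]), array([0.5385, 0.0806])]
```

```bash
python3 -c "
from workcell import bot; print(bot.job_done())"
```

```text
the job is handed in; nothing more can be done
None
```

I poured four stones into the dish: blue, purple and two reds. The bin is back on the tray, level and let go, with the other five stones in it. I handed the job in at about 21.6 s; it gives no verdict, so what follows is from my own checks.

**The pour:** the first stone left at about 20.8° of tilt. I held that angle while the next three slid, then levelled the bin.

**Last checks:**
- The final pictures show all nine stones accounted for and none spilled. The front yellow stone's centre is about 66 mm ahead of the bin's centre; the limit is 78 mm.
- In the wrist view the dish measured within about 4 mm of its position before the pour. The bottle, file and pusher look unmoved by eye; I did not measure them.
- The gripper is open and clear above the bin, with no force on the tool beyond noise.

**What disagreed:**
- **Finger height:** the fingertips sat about 25 mm higher than the stated tool geometry, so my first grasp closed above the rim without gripping. Pictures afterwards showed the stones and bin unmoved, and no force registered. I regrasped about 25 mm lower, and it held at 51 mm.
- **Sideways drift:** while tilting, the arm drifted about 8 mm more to the side than commanded. I corrected this before any stone left.

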